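# Sort injector parts into the sample trays

## Task

Sort the five loose injector parts on the bench (two sleeves, two nozzle nuts and one ring) into the three trays, each into the tray that holds a fixed sample of its kind at the far end. Use the empty bays, never more than one part to a bay, and set each part down standing upright (the ring flat) on the tray's floor the same way up as it stands now. Leave the lying injector and the spanner where they are.

Things in the scene. Friction and masses are not known exactly. Their poses are not given: they have to be found in the camera images.
- sleeve_tray: Fixed steel tray for sleeves, 174 (x) by 98 (y) mm; floor 3 mm thick, walls and dividers 3 mm, tops 12 mm above bench. Origin under centre, z up, +x away from the robot. Three bays in a row, each 92 mm wide in y: empty near bay (58 mm long, centre x -55 mm), empty middle bay (58 mm, centre x +6 mm), far bay (46 mm, centre x +61 mm) with a fixed sample sleeve (20 mm across, 68 high).
- nut_tray: Fixed steel tray for nozzle nuts, 174 (x) by 98 (y) mm; floor 3 mm thick, walls and dividers 3 mm, tops 12 mm above bench. Origin under centre, z up, +x away from the robot. Three bays in a row, each 92 mm wide in y: empty near bay (58 mm long, centre x -55 mm), empty middle bay (58 mm, centre x +6 mm), far bay (46 mm, centre x +61 mm) with a fixed sample nozzle nut (22 mm across, 31 high).
- ring_tray: Fixed steel tray for rings, 174 (x) by 98 (y) mm; floor 3 mm thick, walls and dividers 3 mm, tops 12 mm above bench. Origin under centre, z up, +x away from the robot. Three bays in a row, each 92 mm wide in y: empty near bay (58 mm long, centre x -55 mm), empty middle bay (58 mm, centre x +6 mm), far bay (46 mm, centre x +61 mm) with a fixed sample black ring (40 mm across, 12 high).
- sleeve_long: Loose bright turned steel sleeve with a thin dark groove, a round tube standing upright, 27 mm across its lower part (it steps in slightly higher up), 62 mm high. Origin at the centre of the underside, z up.
- sleeve_short: Loose bright plain turned steel sleeve, a round tube standing upright, 22 mm in diameter, 58 mm high. Origin at the centre of the underside, z up.
- nut_dark: Loose nozzle nut, dark grey metal, standing on its broad hexagon: hexagonal lower half 21 mm across flats (flats face the body's x axis and every 60 degrees from it), from the bench to 14 mm up; above it a narrower round neck about 16 mm in diameter; 31 mm high in all. Origin at the centre of the underside, z up. Start yaw is random.
- nut_brass: Loose nozzle nut, brass-coloured metal, standing on its broad hexagon: hexagonal lower half 24 mm across flats (flats face the body's x axis and every 60 degrees from it), from the bench to 14 mm up; above it a narrower round neck about 16 mm in diameter; 31 mm high in all. Origin at the centre of the underside, z up. Start yaw is random.
- ring: Loose black shim ring lying flat, 40 mm outside diameter, 12 mm high; take it by the outside. Origin at the centre of the underside, z up.
- injector: Bystander: a loose diesel injector lying at the left of the work, 207 mm long along its x, 24 mm wide, up to 41 mm high. Origin at the centre of the underside. Leave it alone.
- wrench: Bystander: a loose bright combination spanner lying flat at the right of the trays, 197 mm long along its y, 34 mm wide, 10 mm thick. Origin at the centre of the underside. Leave it alone.

How it is judged:
At the end, for the whole second after the job is handed in: One sleeve in each empty bay of the sleeve tray, one nut in each of the nut tray, the ring in either of the ring tray: underside centre inside the bay, under 4 mm above the tray floor, axis within 0.15 rad of upright (same way up as at the start), at rest (under 20 mm/s) ((((x of sleeve_long in the frame of sleeve_tray between -0.084 and -0.026 m and y of sleeve_long in the frame of sleeve_tray between -0.046 and 0.046 m and z of sleeve_long in the frame of sleeve_tray between -0.001 and 0.007 m and angle between sleeve_long's own z axis and vertical below 0.15 rad) and (x of sleeve_short in the frame of sleeve_tray between -0.023 and 0.035 m and y of sleeve_short in the frame of sleeve_tray between -0.046 and 0.046 m and z of sleeve_short in the frame of sleeve_tray between -0.001 and 0.007 m and angle between sleeve_short's own z axis and vertical below 0.15 rad)) or ((x of sleeve_long in the frame of sleeve_tray between -0.023 and 0.035 m and y of sleeve_long in the frame of sleeve_tray between -0.046 and 0.046 m and z of sleeve_long in the frame of sleeve_tray between -0.001 and 0.007 m and angle between sleeve_long's own z axis and vertical below 0.15 rad) and (x of sleeve_short in the frame of sleeve_tray between -0.084 and -0.026 m and y of sleeve_short in the frame of sleeve_tray between -0.046 and 0.046 m and z of sleeve_short in the frame of sleeve_tray between -0.001 and 0.007 m and angle between sleeve_short's own z axis and vertical below 0.15 rad))) and (((x of nut_dark in the frame of nut_tray between -0.084 and -0.026 m and y of nut_dark in the frame of nut_tray between -0.046 and 0.046 m and z of nut_dark in the frame of nut_tray between -0.001 and 0.007 m and angle between nut_dark's own z axis and vertical below 0.15 rad) and (x of nut_brass in the frame of nut_tray between -0.023 and 0.035 m and y of nut_brass in the frame of nut_tray between -0.046 and 0.046 m and z of nut_brass in the frame of nut_tray between -0.001 and 0.007 m and angle between nut_brass's own z axis and vertical below 0.15 rad)) or ((x of nut_dark in the frame of nut_tray between -0.023 and 0.035 m and y of nut_dark in the frame of nut_tray between -0.046 and 0.046 m and z of nut_dark in the frame of nut_tray between -0.001 and 0.007 m and angle between nut_dark's own z axis and vertical below 0.15 rad) and (x of nut_brass in the frame of nut_tray between -0.084 and -0.026 m and y of nut_brass in the frame of nut_tray between -0.046 and 0.046 m and z of nut_brass in the frame of nut_tray between -0.001 and 0.007 m and angle between nut_brass's own z axis and vertical below 0.15 rad))) and ((x of ring in the frame of ring_tray between -0.084 and -0.026 m and y of ring in the frame of ring_tray between -0.046 and 0.046 m and z of ring in the frame of ring_tray between -0.001 and 0.007 m and angle between ring's own z axis and vertical below 0.15 rad) or (x of ring in the frame of ring_tray between -0.023 and 0.035 m and y of ring in the frame of ring_tray between -0.046 and 0.046 m and z of ring in the frame of ring_tray between -0.001 and 0.007 m and angle between ring's own z axis and vertical below 0.15 rad)) and linear speed of each of sleeve_long, sleeve_short, nut_dark, nut_brass, ring below 0.02 m/s); the robot touches nothing.
It fails at once if the lying injector is moved more than 20 mm (distance of injector from where it was at the start of the episode above 0.02 m).
It fails at once if the spanner is moved more than 20 mm (distance of wrench from where it was at the start of the episode above 0.02 m).
It also fails if it takes over 128 s, if anything falls off the work surface, if the arm or the gripper's body presses on something with over 40 N, if the wrist force passes 120 N, or if a joint passes its speed limit or range.

## Robot

A 6-joint arm with a two-finger parallel gripper is mounted at the origin on a cart in front of the work surface, level with it; the furniture and walls round the work are solid. World frame = base frame: x ahead of the robot, y to its left, z up, the work surface at z = 0. Lengths are in m, angles in rad, forces in N, time in s.
With the tool pointing down it reaches from about 0.35 to 0.85 m from the base axis. Payload 8.1 kg.
Tool frame: the origin (TCP) lies at the centre of the arm's flange, where the gripper is bolted on; the fingertips stand 186 mm ahead of it and the grasp point (between the pads) lies 167 mm ahead of it; z points along the fingers, y is the line along which they close (so a half turn about z gives the same grasp; the last joint's range is limited). The gripper opens to 93 mm and grips with 3 to 60 N. Pads are 15 mm wide; open, the fingers measure 128 mm over their backs; the gripper's body (75 mm by 188 mm) begins 65 mm behind the grasp point.
Start: joints at [-1.219, 0.13, 1.488, -0, 1.523, -0.085], TCP at [0.254, -0.544, 0.405] pointing down, gripper open.
Joint ranges: [-2.96, 2.96], [-0.89, 2.26], [0.02, 2.5], [-1.34, 4.48], [0, 2.73], [-2.66, 2.66]. Speed limits (rad/s): [2.39, 2.39, 2.79, 3.14, 3.14, 3.14].

## Interface

Orientations are given as a rotation vector (axis times angle).
In Python, from plant import robot gives the robot as it stands.
- The arm moves only by the tool apply_moves, never from a script. Its argument "series" is a list of rows, each a list of 2 entries, a list of its own where there are three numbers: the shift along the tool's x, y, z in mm, then the turn, a rotation vector about the tool's x, y, z in rad. A call has 1 to 12 rows; each row shifts and turns the commanded pose from where the row before left it, along the tool's axes as they then stand; what a row does not reach is not made up. A row lasts 1/12 s, in which the tool goes at most 41.7 mm and 7.16 degrees, less where a joint would pass 70% of its speed; a pose out of reach is approached as far as the arm can. A call is refused whole if a number of a shift passes 41.7 or a number of a turn 0.125, either way. A call with a gripper value outside its range is refused whole. "claw" is the opening, from 0 (shut) to 1 (fully open), set as the call begins (left out, the last holds). The fingers move at their own pace and stop on an object; "newtons" is the grip in N (left out, the last holds). Time passes only in rows, so rows that do not move let the fingers close. It gives the time, the measured TCP pose, the force, the opening and the grip force at its end, in the units of the state.
- robot.read_state(): the state, without advancing time (a new reading comes with each control period).
- robot.read_camera(name): name is "scene" or "top" or "wrist"; returns (picture, depth): 480x640x3 uint8, blue, green, red; 480x640 float32, m along the optical axis (not along the pixel's ray), 0 where there is no reading.
- robot.calibration(name): a dict with "fx", "fy", "cx", "cy" (pixels), "extrinsics" (4x4, takes a point from world to camera coordinates). Camera axes: x right, y down, z forward; pixel columns grow to the right and rows downward; lengths in m; the calibration is good to about 2 mm. A picture is of the moment at which its call begins: read the wrist's pose just before it. calibration takes no time and is no camera call; for the wrist camera it gives the pose at the moment of the call.
- robot.close_job(): hands the job in; it is judged then, once.
The state is a dict: "t": time; "q": joint angles; "dq": joint speeds; "joint_torque": joint torques, N m; "tool_pos": TCP position; "orientation": TCP orientation; "force": force on the tool from outside, world axes, zero at the start; "wrist_torque": the same for the moment, N m; "opening": finger opening in m; "gripper_force": force on a finger pad.
Only numpy, scipy, OpenCV 4.12 (cv2) and the standard library are available. Lean on these libraries where they do the work, as an engineer would, in place of code of your own. Each camera call takes 0.05 s, during which the arm holds its last target. There are 200 camera calls.

## Working session

There is one attempt and no reset: what is moved stays moved. The work goes in short steps, Python scripts to look and compute and a tool call to move; the robot and the scene stay as the last step left them, time stands still between calls to the robot, and variables do not carry over. Pictures are saved under pics/ and viewed, at most 14 in all, crops included, and the job is handed in when it is done.

Besides the shell and the picture viewer there is one more tool, called after "Call:" as a command line: name --argument value ..., lists and objects as JSON in quotes. apply_moves: Moves the arm, as the interface text tells. Its arguments: {"type":"object","properties":{"series":{"type":"array"},"claw":{"type":"number"},"newtons":{"type":"number"}},"required":["series"]}

```bash
mkdir -p pics; ls
python3 - <<'E'
from plant import robot
import cv2,numpy as np
s=robot.read_state(); print({k:np.round(v,3).tolist() for k,v in s.items()})
for n in ("top","scene"):
    im,d=robot.read_camera(n); cv2.imwrite(f"pics/{n}0.png",im); np.save(f"pics/{n}0.npy",d)
    c=robot.calibration(n); print(n,c)
E
```

```text
pics
{'t': 0.0, 'q': [-1.219, 0.131, 1.489, -0.0, 1.523, -0.085], 'dq': [0.001, 0.002, -0.003, -0.0, 0.0, -0.0], 'joint_torque': [-0.0, -55.983, -49.177, 0.077, 0.035, -0.0], 'tool_pos': [0.254, -0.543, 0.404], 'orientation': [-3.065, -0.68, 0.0], 'force': [0.024, 0.136, -0.021], 'wrist_torque': [0.019, 0.013, 0.036], 'gripper_force': 0.0, 'opening': 0.093}
top {'fx': 512.9676066557814, 'fy': 512.9676066557814, 'cx': 317.27516703931013, 'cy': 237.2682565115204, 'extrinsics': array([[ 0.00263244, -0.99993858,  0.01076644, -0.07996979],
       [-0.9884823 , -0.0042311 , -0.15127735,  0.54200333],
       [ 0.15131361, -0.0102442 , -0.98843272,  1.23162988],
       [ 0.        ,  0.        ,  0.        ,  1.        ]])}
scene {'fx': 529.043545302951, 'fy': 529.043545302951, 'cx': 312.3895500084285, 'cy': 239.75186355717295, 'extrinsics': array([[-0.86888191, -0.49470574,  0.01761989,  0.42057851],
       [-0.23777455,  0.38586957, -0.8913854 ,  0.20020524],
       [ 0.4341745 , -0.77869821, -0.45290353,  0.99916573],
       [ 0.        ,  0.        ,  0.        ,  1.        ]])}
```

View pics/top0.png

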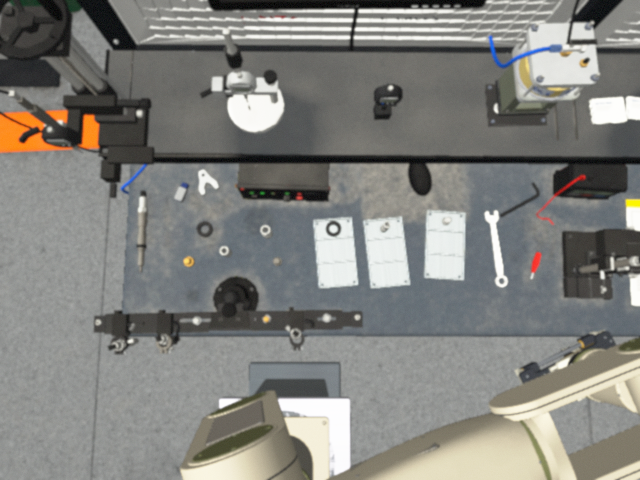

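View pics/scene0.png

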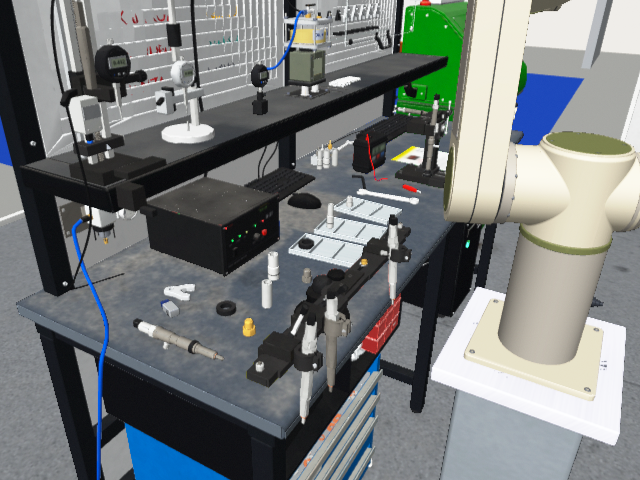

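The top view shows the parts: ring (205,229), brass nut (188,261), sleeves (224,251) and (265,230), dark nut (277,261). The trays are at (335,252) ring, (386,252) and (445,245). There is a rail with a stand in front, a box behind, and a shelf above the back.

```bash
cat > h.py <<'E'
import numpy as np,cv2
from plant import robot
def world(c,d,u,v):
    u=np.asarray(u,float);v=np.asarray(v,float)
    p=np.stack([(u-c['cx'])/c['fx']*d,(v-c['cy'])/c['fy']*d,d],-1)
    E=c['extrinsics'];return (p-E[:3,3])@E[:3,:3]
def cloud(c,d):
    v,u=np.mgrid[:480,:640];return world(c,d,u,v)
def ray(c,u,v,z):
    "point of pixel ray at world height z"
    E=c['extrinsics'];R=E[:3,:3];o=-R.T@E[:3,3]
    r=R.T@np.array([(u-c['cx'])/c['fx'],(v-c['cy'])/c['fy'],1]);return o+r*(z-o[2])/r[2]
E
python3 - <<'E'
from h import *
im=cv2.imread('pics/top0.png');d=np.load('pics/top0.npy');c=robot.calibration('top')
P=cloud(c,d)
print('bench',np.median(P[200:215,150:170,2]))
# blobs above bench in work area
m=((P[...,2]>0.007)&(d>0)).astype(np.uint8); m[:165]=0;m[345:]=0
n,l,st,ce=cv2.connectedComponentsWithStats(m)
for i in range(1,n):
    if st[i,4]<12: continue
    q=P[l==i]; print(st[i,:5],'mn',q.min(0).round(3),'mx',q.max(0).round(3),'top',(t:=q[q[:,2]>q[:,2].max()-.006]).mean(0).round(3))
cv2.imwrite('pics/crop1.png',cv2.resize(im[205:295,170:470],(800,240),interpolation=cv2.INTER_CUBIC))
E
```

```text
bench -0.00035942160208123975
[100 165  22  33 459] mn [0.589 0.33  0.259] mx [0.658 0.36  0.307] top [0.634 0.345 0.303]
[131 165  16  16  38] mn [0.695 0.366 0.007] mx [0.735 0.402 0.015] top [0.715 0.384 0.011]
[ 235  165   96   38 3246] mn [ 0.628 -0.107  0.007] mx [0.702 0.116 0.144] top [ 0.647 -0.011  0.139]
[408 165  24  31 589] mn [ 0.657 -0.371  0.007] mx [ 0.738 -0.314  0.047] top [ 0.712 -0.344  0.043]
[ 536  165   92   52 2415] mn [ 0.605 -0.824  0.008] mx [ 0.722 -0.641  0.145] top [ 0.667 -0.684  0.141]
[199 170  20  25 202] mn [0.658 0.177 0.007] mx [0.722 0.229 0.017] top [0.69  0.209 0.014]
[174 182  15  20 166] mn [0.639 0.254 0.008] mx [0.689 0.289 0.023] top [0.659 0.271 0.019]
[533 183   5   6  12] mn [ 0.679 -0.649  0.008] mx [ 0.692 -0.639  0.011] top [ 0.685 -0.644  0.009]
[137 191  11  82 602] mn [0.455 0.348 0.007] mx [0.66  0.373 0.045] top [0.573 0.359 0.041]
[503 209   9   7  16] mn [ 0.607 -0.578  0.007] mx [ 0.622 -0.555  0.014] top [ 0.614 -0.567  0.01 ]
[426 210  40  26 184] mn [ 0.554 -0.458  0.007] mx [ 0.62  -0.356  0.018] top [ 0.592 -0.406  0.01
[... 1786 characters left out ...]
265   7   8  19] mn [ 0.46  -0.549  0.007] mx [ 0.478 -0.532  0.014] top [ 0.467 -0.541  0.01 ]
[318 272  30  17  64] mn [ 0.419 -0.153  0.007] mx [ 0.459 -0.08   0.016] top [ 0.431 -0.106  0.012]
[496 273  11  14  41] mn [ 0.425 -0.555  0.007] mx [ 0.458 -0.528  0.016] top [ 0.44  -0.537  0.012]
[  94  276  269   69 7247] mn [ 0.282 -0.183  0.007] mx [0.448 0.434 0.186] top [0.297 0.228 0.183]
[349 283  10   3  16] mn [ 0.426 -0.181  0.008] mx [ 0.431 -0.158  0.017] top [ 0.427 -0.168  0.013]
[576 330  40  15 420] mn [ 0.298 -0.625  0.304] mx [ 0.325 -0.566  0.347] top [ 0.309 -0.605  0.343]
[619 337  21   8  91] mn [ 0.31  -0.534  0.542] mx [ 0.321 -0.505  0.595] top [ 0.313 -0.509  0.593]
```

View pics/crop1.png

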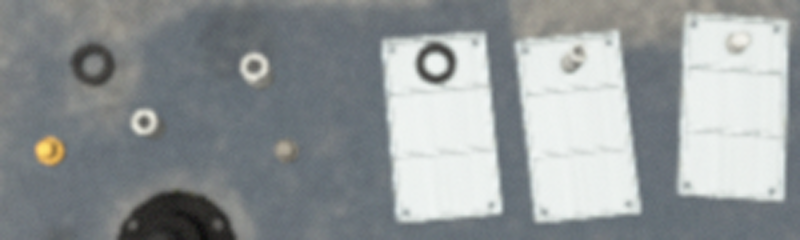

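```bash
cat >> h.py <<'E'
from scipy.spatial.transform import Rotation as Ro
def go(x,y,z,yaw=0.):
    "tool-axes shift (mm) and turn about tool z from the present pose to grasp point x,y,z, tool x at yaw, tool down"
    s=robot.read_state();R=Ro.from_rotvec(s['orientation'])
    T=Ro.from_euler('z',yaw)*Ro.from_rotvec([np.pi,0,0])
    d=R.inv().apply(np.array([x,y,z+.167])-s['tool_pos'])*1000
    print('t',round(s['t'],2),'shift',d.round(1),'turn',(R.inv()*T).as_rotvec().round(4),'grasp',(s['tool_pos']+R.apply([0,0,.167])).round(4),'open',round(s['opening'],4))
E
python3 - <<'E'
from h import *
im=cv2.imread('pics/top0.png');d=np.load('pics/top0.npy');c=robot.calibration('top');P=cloud(c,d)
m=(im.min(2)>165).astype(np.uint8);m[:205]=0;m[293:]=0;m[:,:305]=0;m[:,475:]=0
m=cv2.morphologyEx(m,cv2.MORPH_CLOSE,np.ones((5,5)))
cs,_=cv2.findContours(m,0,1)
for k in cs:
    if cv2.contourArea(k)<800: continue
    W=np.array([ray(c,u,v,.010)[:2] for u,v in k[:,0]],np.float32)*1000
    r=cv2.minAreaRect(W);print('tray',np.round(r[0],1),np.round(r[1],1),round(r[2],2))
    b=cv2.boxPoints(r);print(b.round().tolist())
q=P[60:175,120:600].reshape(-1,3);q=q[(q[:,2]>.15)&(q[:,2]<.5)]
print('shelf x front by y')
for y0 in np.arange(-.7,.4,.2):
    w=q[(abs(q[:,1]-y0)<.1)&(q[:,2]>.2)]; print(round(y0,1),w[:,0].min().round(3),np.percentile(w[:,2],[1,50]).round(3)) if len(w) else 0
w=P[270:345,90:370].reshape(-1,3)
for y0 in np.arange(-.2,.42,.04):
    a=w[(abs(w[:,1]-y0)<.02)]; 
    print(round(y0,2),[ (round(x0,2),round(float(z.max()),3)) for x0 in np.arange(.28,.46,.03) if len(z:=a[abs(a[:,0]-x0)<.015][:,2])])
E
```

```text
tray [ 510.3 -123.3] [175.7 100.3] 5.02
[[418.0, -81.0], [427.0, -181.0], [602.0, -166.0], [593.0, -66.0]]
tray [ 511.4 -252.7] [176.4 101.4] 5.34
[[419.0, -210.0], [428.0, -311.0], [604.0, -295.0], [594.0, -194.0]]
tray [ 530.7 -403. ] [101.1 176.2] 86.27
[[439.0, -448.0], [615.0, -459.0], [622.0, -358.0], [446.0, -347.0]]
shelf x front by y
-0.7 0.665 [0.26  0.294]
-0.5 0.664 [0.272 0.296]
-0.3 0.664 [0.272 0.294]
-0.1 0.664 [0.269 0.294]
0.1 0.663 [0.266 0.296]
0.3 0.638 [0.267 0.296]
-0.2 [(np.float64(0.31), 0.086), (np.float64(0.34), 0.09), (np.float64(0.37), 0.091), (np.float64(0.4), 0.005), (np.float64(0.43), 0.009)]
-0.16 [(np.float64(0.31), 0.091), (np.float64(0.34), 0.106), (np.float64(0.37), 0.092), (np.float64(0.4), 0.005), (np.float64(0.43), 0.017)]
-0.12 [(np.float64(0.31), 0.093), (np.float64(0.34), 0.106), (np.float64(0.37), 0.096), (np.float64(0.4), 0.005), (np.float64(0.43), 0.015)]
-0.08 [(np.float64(0.31), 0.095), (np.float64(0.34), 1.3), (np.float64(0.37), 0.094), (np.float64(0.4), 0.007), (np.float64(0.43), 0.016)]
-0.04 [(np.float64(0.28), 0.117), (np.float64(0
[... 1111 characters left out ...]
, 0.006), (np.float64(0.43), 0.006)]
0.28 [(np.float64(0.28), 0.17), (np.float64(0.31), 0.173), (np.float64(0.34), 0.13), (np.float64(0.37), 0.112), (np.float64(0.4), 0.006), (np.float64(0.43), 0.008)]
0.32 [(np.float64(0.28), 0.117), (np.float64(0.31), 0.178), (np.float64(0.34), 0.137), (np.float64(0.37), 0.007), (np.float64(0.4), 0.007), (np.float64(0.43), 0.006)]
0.36 [(np.float64(0.28), 0.186), (np.float64(0.31), 0.141), (np.float64(0.34), 0.13), (np.float64(0.37), 0.114), (np.float64(0.4), 0.007), (np.float64(0.43), 0.007)]
0.4 [(np.float64(0.28), 0.128), (np.float64(0.31), 0.128), (np.float64(0.34), 0.129), (np.float64(0.37), 0.114), (np.float64(0.4), 0.008), (np.float64(0.43), 0.005)]
```

Call:
apply_moves --series '[[[0, 0, 0], [0, 0, 0.109]], [[0, 0, 0], [0, 0, 0.109]], [[0, 0, 0], [0, 0, 0.109]], [[0, 0, 0], [0, 0, 0.109]], [[15, -36, 0], [0, 0, 0]], [[15, -36, 0], [0, 0, 0]], [[15, -36, 0], [0, 0, 0]], [[15, -36, 0], [0, 0, 0]], [[15, -36, 0], [0, 0, 0]], [[15, -36, 0], [0, 0, 0]], [[15, -36, 0], [0, 0, 0]], [[15, -36, 0], [0, 0, 0]]]' --claw 1 --newtons 20

```text
t: 1.1
tool_pos: [0.3737, -0.2537, 0.4044]
orientation: [-3.141, -0.001, 0.0]
force: [1.3, -0.8, 0.3]
opening: 0.0933
gripper_force: 0.0
```

Call:
apply_moves --series '[[[14, -38, 0], [0, 0, 0]], [[14, -38, 0], [0, 0, 0]], [[14, -38, 0], [0, 0, 0]], [[14, -38, 0], [0, 0, 0]], [[14, -38, 0], [0, 0, 0]], [[14, -38, 0], [0, 0, 0]], [[14, -38, 0], [0, 0, 0]], [[14, -38, 0], [0, 0, 0]], [[0, 0, 0], [0, 0, 0]]]'

```text
t: 1.85
tool_pos: [0.4862, 0.0543, 0.4043]
orientation: [-3.139, -0.01, 0.0]
force: [0.0, -0.8, -0.0]
opening: 0.0927
gripper_force: 0.0
```

Run:
```python
from h import *
go(.486,.023,.10)
c=robot.calibration('wrist');im,d=robot.read_camera('wrist');cv2.imwrite('pics/w1.png',im);np.save('pics/w1.npy',d)
for n,p in dict(dark=(.486,.023,.03),brass=(.485,.245,.03),ring=(.567,.209,.012),short=(.507,.149,.058),long=(.555,.049,.062)).items():
    q=c['extrinsics']@[*p,1];print(n,(c['fx']*q[0]/q[2]+c['cx']).round(),(c['fy']*q[1]/q[2]+c['cy']).round())
```

```text
t 1.85 shift [ -0.4  31.7 137.2] turn [-0.0027  0.0001  0.0064] grasp [0.4862 0.0548 0.2373] open 0.0927
dark 354.0 216.0
brass 144.0 215.0
ring 177.0 135.0
short 226.0 199.0
long 331.0 148.0
```

View pics/w1.png

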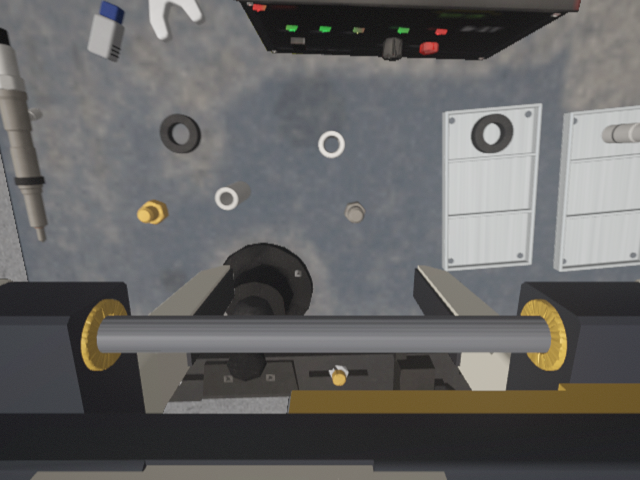

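The wrist view shows the ring at (180,134), the long sleeve (331,144), the short sleeve (227,199), brass (147,212) and dark nut (354,212). That is within 4 px of prediction, so I refine with the wrist depth.

Run:
```python
from h import *
c=robot.calibration('wrist');d=np.load('pics/w1.npy');P=cloud(c,d)
print('bench',np.median(P[100:120,350:400,2]))
for n,(x,y,h) in dict(dark=(.486,.023,.031),brass=(.485,.245,.031),ring=(.567,.209,.012),short=(.507,.149,.058),long=(.555,.049,.062)).items():
    k=(np.hypot(P[...,0]-x,P[...,1]-y)<.032)&(d>0)&(P[...,2]>.006)
    q=P[k];t=q[q[:,2]>h-.006];(cx,cy),r=cv2.minEnclosingCircle((t[:,:2]*1000).astype(np.float32))
    print(n,len(t),round(cx,1),round(cy,1),'r',round(r,1),'z',q[:,2].max().round(4), 'all r',round(cv2.minEnclosingCircle((q[:,:2]*1000).astype(np.float32))[1],1))
v,u=np.mgrid[90:280,430:560]
```

```text
bench 0.00011327315800814275
dark 28682 498.9 20.2 r 28.0 z 0.3444 all r 28.0
brass 213 485.3 241.3 r 8.5 z 0.0325 all r 13.3
ring 937 569.3 205.2 r 20.4 z 0.015 all r 20.4
short 663 512.4 138.5 r 20.2 z 0.3166 all r 20.2
long 301 558.0 46.1 r 11.6 z 0.0641 all r 12.8
```

Run:
```python
from h import *
c=robot.calibration('wrist');d=np.load('pics/w1.npy');P=cloud(c,d)
for n,(x,y,h) in dict(dark=(.487,.021,.031),short=(.509,.146,.058)).items():
    k=(np.hypot(P[...,0]-x,P[...,1]-y)<.025)&(d>0)&(P[...,2]>.006)&(P[...,2]<.075)
    q=P[k];t=q[q[:,2]>h-.006];(cx,cy),r=cv2.minEnclosingCircle((t[:,:2]*1000).astype(np.float32))
    print(n,len(t),round(cx,1),round(cy,1),'r',round(r,1),'z',q[:,2].max().round(4))
for u,v in ((444,114),(540,105),(530,264),(446,270)): print(ray(c,u,v,.012).round(4))
go(.487,.021,.12)
```

```text
dark 206 486.5 18.7 r 8.5 z 0.0328
short 310 507.1 146.0 r 11.2 z 0.0602
[ 0.5887 -0.0713  0.012 ]
[ 0.598  -0.1687  0.012 ]
[ 0.4269 -0.1843  0.012 ]
[ 0.419 -0.089  0.012]
t 1.9 shift [  1.3  30.9 117.1] turn [-0.0007  0.001   0.0064] grasp [0.4855 0.052  0.2372] open 0.0931
```

Call:
apply_moves --series '[[[1, 32, 0], [0, 0, 0.006]], [[0, 0, 35], [0, 0, 0]], [[0, 0, 35], [0, 0, 0]], [[0, 0, 35], [0, 0, 0]], [[0, 0, 35], [0, 0, 0]], [[0, 0, 25], [0, 0, 0]], [[0, 0, 15], [0, 0, 0]], [[0, 0, 0], [0, 0, 0]], [[0, 0, 0], [0, 0, 0]]]' --claw 0.6

```text
t: 2.65
tool_pos: [0.4857, 0.0157, 0.224]
orientation: [3.141, -0.01, -0.004]
force: [-0.1, -0.2, -0.6]
opening: 0.0558
gripper_force: 0.0
```

Run:
```python
from h import *
go(.4865,.020,.0355)
c=robot.calibration('wrist');im,d=robot.read_camera('wrist');P=cloud(c,d)
k=(np.hypot(P[...,0]-.4865,P[...,1]-.02)<.018)&(d>0)&(P[...,2]>.006)&(P[...,2]<.04)
q=P[k];t=q[q[:,2]>.025];print(len(t),cv2.minEnclosingCircle((t[:,:2]*1000).astype(np.float32)) if len(t) else 0)
cv2.imwrite('pics/w2.png',im)
```

```text
t 2.65 shift [ 0.8 -4.3 21.5] turn [ 0.0001  0.0026 -0.0062] grasp [0.4853 0.0157 0.057 ] open 0.0558
763 ((486.8687438964844, 21.5852108001709), 8.762940406799316)
```

View pics/w2.png

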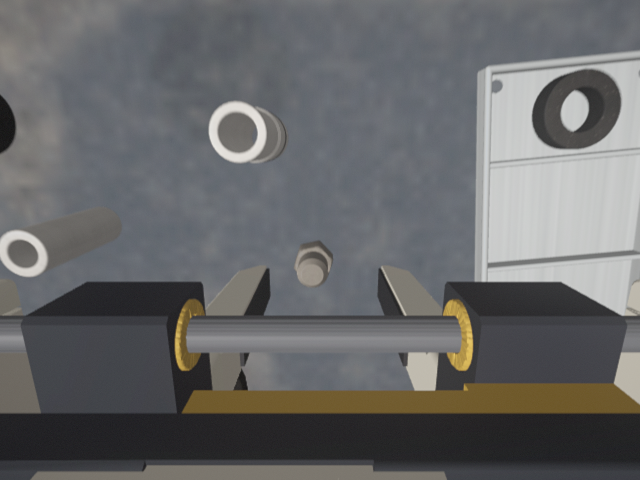

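Wrist view: the nut is at (312,270), slightly left of the middle between the fingers (~323). I shift left about 5 mm and go down.

Call:
apply_moves --series '[[[1.5, -5.5, 0], [0, 0, -0.006]], [[0, 0, 12], [0, 0, 0]], [[0, 0, 9], [0, 0, 0]], [[0, 0, 0], [0, 0, 0]], [[0, 0, 0], [0, 0, 0]]]'

```text
t: 3.12
tool_pos: [0.4873, 0.0221, 0.2028]
orientation: [-3.142, -0.002, 0.003]
force: [-0.7, 0.2, 0.6]
opening: 0.0556
gripper_force: 0.0
```

Call:
apply_moves --series '[[[0, 0, 0], [0, 0, 0]], [[0, 0, 0], [0, 0, 0]], [[0, 0, 0], [0, 0, 0]], [[0, 0, 0], [0, 0, 0]], [[0, 0, 0], [0, 0, 0]], [[0, 0, 0], [0, 0, 0]]]' --claw 0 --newtons 25

```text
t: 3.62
tool_pos: [0.488, 0.022, 0.2039]
orientation: [3.142, 0.001, 0.0]
force: [0.0, 0.6, -0.2]
opening: 0.0203
gripper_force: 0.0
```

Run:
```python
from h import *
go(.476,-.401,.16,-.065)
```

```text
t 3.62 shift [ -12.3  423.  -123.1] turn [ 0.     -0.0003  0.0658] grasp [0.4881 0.022  0.0369] open 0.0203
```

Still closing; wait, then a test lift.

Call:
apply_moves --series '[[[0, 0, 0], [0, 0, 0]], [[0, 0, 0], [0, 0, 0]], [[0, 0, 0], [0, 0, 0]], [[0, 0, 0], [0, 0, 0]]]'

```text
t: 3.95
tool_pos: [0.488, 0.022, 0.2038]
orientation: [3.142, 0.001, 0.0]
force: [-0.7, -0.2, 1.6]
opening: 0.0157
gripper_force: 25.0
```

Call:
apply_moves --series '[[[0, 0, -15], [0, 0, 0]], [[0, 0, -36], [0, 0, 0]], [[0, 0, -36], [0, 0, 0]], [[0, 0, -36], [0, 0, 0]], [[0, 0, 0], [0, 0, 0]]]'

```text
t: 4.37
tool_pos: [0.4903, 0.0219, 0.3349]
orientation: [3.141, 0.001, 0.019]
force: [1.1, -0.5, -0.3]
opening: 0.0158
gripper_force: 25.0
```

Call:
apply_moves --series '[[[-1, 35, 0], [0, 0, 0.006]], [[-1, 39, 0], [0, 0, 0.006]], [[-1, 39, 0], [0, 0, 0.006]], [[-1, 39, 0], [0, 0, 0.006]], [[-1, 39, 0], [0, 0, 0.006]], [[-1, 39, 0], [0, 0, 0.006]], [[-1, 39, 0], [0, 0, 0.006]], [[-1, 39, 0], [0, 0, 0.006]], [[-1, 39, 0], [0, 0, 0.006]], [[-1, 39, 0], [0, 0, 0.006]], [[-1, 35, 0], [0, 0, 0.006]], [[0, 0, 0], [0, 0, 0]]]'

```text
t: 5.37
tool_pos: [0.4629, -0.4039, 0.326]
orientation: [3.137, -0.11, -0.001]
force: [0.8, 0.6, -0.1]
opening: 0.0158
gripper_force: 25.0
```

Call:
apply_moves --series '[[[0, 0, 0], [0, 0, 0]], [[0, 0, 0], [0, 0, 0]]]'

```text
t: 5.53
tool_pos: [0.4645, -0.3982, 0.326]
orientation: [-3.139, 0.103, 0.001]
force: [-0.2, 0.1, -0.9]
opening: 0.0158
gripper_force: 25.0
```

Run:
```python
from h import *
go(.476,-.401,.0400,-.065)
c=robot.calibration('wrist');im,d=robot.read_camera('wrist');cv2.imwrite('pics/w3.png',im)
for p in ((.4758,-.3994,.003),(.5367,-.4034,.003)):
    q=c['extrinsics']@[*p,1];print((c['fx']*q[0]/q[2]+c['cx']).round(),(c['fy']*q[1]/q[2]+c['cy']).round())
```

```text
t 5.53 shift [ 11.8   2.2 118.9] turn [-0.0012  0.0007 -0.0008] grasp [ 0.4644 -0.398   0.159 ] open 0.0158
324.0 213.0
324.0 143.0
```

View pics/w3.png

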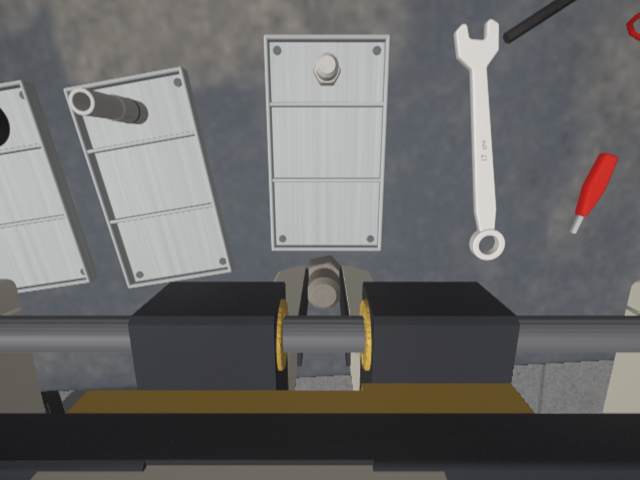

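Near bay centre shows at (326,215), predicted (324,213). I lower the nut into it.

Call:
apply_moves --series '[[[11.5, 2, 30], [0, 0, 0]], [[0, 0, 35], [0, 0, 0]], [[0, 0, 30], [0, 0, 0]], [[0, 0, 15], [0, 0, 0]], [[0, 0, 0], [0, 0, 0]], [[0, 0, 0], [0, 0, 0]], [[0, 0, 4], [0, 0, 0]], [[0, 0, 4], [0, 0, 0]], [[0, 0, 0], [0, 0, 0]]]'

```text
t: 6.33
tool_pos: [0.4764, -0.4013, 0.2098]
orientation: [3.139, -0.102, 0.002]
force: [-0.9, -0.1, -0.7]
opening: 0.0157
gripper_force: 25.0
```

Run:
```python
from h import *
go(.476,-.401,.0400,-.065)
print(robot.read_state()['force'])
```

```text
t 6.33 shift [-0.4 -0.3  2.8] turn [ 0.0013 -0.0015  0.0001] grasp [ 0.4767 -0.4015  0.0428] open 0.0157
[-0.8668402  -0.11775713 -0.68027449]
```

Call:
apply_moves --series '[[[0, 0, 1.5], [0, 0, 0]], [[0, 0, 1], [0, 0, 0]], [[0, 0, 0], [0, 0, 0]]]'

```text
t: 6.58
tool_pos: [0.4762, -0.4014, 0.2069]
orientation: [3.139, -0.103, 0.001]
force: [0.1, 0.5, 1.9]
opening: 0.0163
gripper_force: 25.0
```

Call:
apply_moves --series '[[[0, 0, 0], [0, 0, 0]], [[0, 0, 0], [0, 0, 0]], [[0, 0, 0], [0, 0, 0]], [[0, 0, 0], [0, 0, 0]], [[0, 0, 0], [0, 0, 0]]]' --claw 0.5

```text
t: 7.0
tool_pos: [0.4759, -0.4011, 0.2061]
orientation: [-3.14, 0.102, 0.0]
force: [0.3, 0.4, 0.4]
opening: 0.0438
gripper_force: 0.0
```

Call:
apply_moves --series '[[[0, 0, -10], [0, 0, 0]], [[0, 0, -30], [0, 0, 0]], [[0, 0, -41], [0, 0, 0]], [[0, 0, -41], [0, 0, 0]], [[0, 0, -20], [0, 0, 0]], [[0, 0, 0], [0, 0, 0]]]'

```text
t: 7.5
tool_pos: [0.4773, -0.4024, 0.357]
orientation: [3.132, -0.102, 0.014]
force: [0.2, -0.9, 1.4]
opening: 0.0467
gripper_force: 0.0
```

Run:
```python
from h import *
go(.507,.148,.16,0)
```

```text
t 7.5 shift [  -6.5 -551.4   25.6] turn [ 0.0081 -0.0088 -0.0652] grasp [ 0.4787 -0.4038  0.19  ] open 0.0467
```

Call:
apply_moves --series '[[[0, 0, 0], [0.008, -0.009, -0.065]], [[0, -38, 0], [0, 0, 0]], [[0, -41, 0], [0, 0, 0]], [[0, -41, 0], [0, 0, 0]], [[0, -41, 0], [0, 0, 0]], [[0, -41, 0], [0, 0, 0]], [[0, -41, 0], [0, 0, 0]], [[0, -41, 0], [0, 0, 0]], [[0, -41, 0], [0, 0, 0]], [[0, -41, 0], [0, 0, 0]], [[0, -41, 0], [0, 0, 0]], [[0, -41, 0], [0, 0, 0]]]' --claw 0.6

```text
t: 8.5
tool_pos: [0.4754, 0.0487, 0.3521]
orientation: [-3.133, 0.001, 0.013]
force: [0.2, 0.3, -0.4]
opening: 0.0558
gripper_force: 0.0
```

Call:
apply_moves --series '[[[0, -41, 0], [0, 0, 0]], [[0, -41, 0], [0, 0, 0]], [[0, -41, 0], [0, 0, 0]], [[0, -41, 0], [0, 0, 0]], [[0, -37, 0], [0, 0, 0]], [[0, 0, 0], [0, 0, 0]], [[0, 0, 0], [0, 0, 0]], [[0, 0, 0], [0, 0, 0]]]'

```text
t: 9.17
tool_pos: [0.4759, 0.2477, 0.3532]
orientation: [-3.134, -0.001, 0.015]
force: [0.3, -0.8, -0.1]
opening: 0.0556
gripper_force: 0.0
```

```bash
cat >> h.py <<'E'
def look(x,y,h,rad):
    "refine the centre of the round top (height h, radius rad m) near x,y by the wrist camera"
    c=robot.calibration('wrist');im,d=robot.read_camera('wrist');P=cloud(c,d)
    k=(np.hypot(P[...,0]-x,P[...,1]-y)<rad+.012)&(d>0)&(abs(P[...,2]-h)<.005)
    t=P[k];print('look',len(t),np.round(np.hstack(cv2.minEnclosingCircle((t[:,:2]*1000).astype(np.float32))),1) if len(t) else 0)
    return im
E
python3 - <<'E'
from h import *
look(.4855,.2435,.031,.008)
go(.4855,.2435,.0365,0)
E
```

```text
look 282 [485.8 245.3   8.6]
t 9.22 shift [ 10.8   4.7 149.7] turn [-0.0076  0.0093 -0.0006] grasp [0.4745 0.2483 0.1864] open 0.0557
```

Call:
apply_moves --series '[[[12, 3.5, 0], [-0.008, 0.009, 0]], [[0, 0, 35], [0, 0, 0]], [[0, 0, 35], [0, 0, 0]], [[0, 0, 30], [0, 0, 0]], [[0, 0, 20], [0, 0, 0]], [[0, 0, 10], [0, 0, 0]], [[0, 0, 0], [0, 0, 0]], [[0, 0, 0], [0, 0, 0]]]'

```text
t: 9.88
tool_pos: [0.4889, 0.2436, 0.224]
orientation: [-3.142, 0.002, -0.001]
force: [0.1, 0.7, 0.2]
opening: 0.0558
gripper_force: 0.0
```

Run:
```python
from h import *
look(.4858,.245,.031,.008)
go(.4858,.245,.0365,0)
```

```text
look 724 [485.8 245.    8.7]
t 9.93 shift [-3.6 -1.  21.6] turn [-0.0009 -0.0024 -0.0012] grasp [0.4898 0.2441 0.0581] open 0.0557
```

Call:
apply_moves --series '[[[-3, -1, 5], [0, 0, 0]], [[0, 0, 9], [0, 0, 0]], [[0, 0, 7], [0, 0, 0]], [[0, 0, 0], [0, 0, 0]], [[0, 0, 0], [0, 0, 0]]]'

```text
t: 10.35
tool_pos: [0.4847, 0.2453, 0.2018]
orientation: [3.141, 0.0, -0.002]
force: [-0.2, 1.0, -0.1]
opening: 0.0556
gripper_force: 0.0
```

Call:
apply_moves --series '[[[0, 0, 0], [0, 0, 0]], [[0, 0, 0], [0, 0, 0]], [[0, 0, 0], [0, 0, 0]], [[0, 0, 0], [0, 0, 0]], [[0, 0, 0], [0, 0, 0]], [[0, 0, 0], [0, 0, 0]], [[0, 0, 0], [0, 0, 0]], [[0, 0, 0], [0, 0, 0]], [[0, 0, 0], [0, 0, 0]], [[0, 0, 0], [0, 0, 0]]]' --claw 0

```text
t: 11.18
tool_pos: [0.4852, 0.2454, 0.2026]
orientation: [-3.141, 0.0, -0.001]
force: [0.1, -0.3, 0.7]
opening: 0.0157
gripper_force: 25.0
```

Call:
apply_moves --series '[[[0, 0, -15], [0, 0, 0]], [[0, 0, -36], [0, 0, 0]], [[0, 0, -36], [0, 0, 0]], [[0, 0, -36], [0, 0, 0]], [[0, 0, 0], [0, 0, 0]]]'

```text
t: 11.6
tool_pos: [0.4874, 0.2463, 0.3341]
orientation: [-3.137, 0.0, -0.018]
force: [2.7, 0.7, 0.3]
opening: 0.0158
gripper_force: 25.0
```

Run:
```python
from h import *
go(.5367,-.4034,.16,-.065)
```

```text
t 11.6 shift [ 49.3 649.7   4.6] turn [-0.0052 -0.0115  0.0649] grasp [0.4894 0.2471 0.1671] open 0.0158
```

Call:
apply_moves --series '[[[3, 38, 0], [0, 0, 0]], [[3, 41, 0], [0, 0, 0]], [[3, 41, 0], [0, 0, 0]], [[3, 41, 0], [0, 0, 0]], [[3, 41, 0], [0, 0, 0]], [[3, 41, 0], [0, 0, 0]], [[3, 41, 0], [0, 0, 0]], [[3, 41, 0], [0, 0, 0]], [[3, 41, 0], [0, 0, 0]], [[3, 41, 0], [0, 0, 0]], [[3, 41, 0], [0, 0, 0]], [[3, 41, 0], [0, 0, 0]]]'

```text
t: 12.6
tool_pos: [0.5207, -0.2458, 0.325]
orientation: [-3.141, 0.001, -0.001]
force: [1.0, 0.5, -0.7]
opening: 0.016
gripper_force: 25.0
```

Call:
apply_moves --series '[[[3, 41, 0], [0, 0, 0]], [[3, 41, 0], [0, 0, 0]], [[3, 41, 0], [0, 0, 0]], [[3, 38, 0], [0, 0, 0]], [[0, 0, 0], [-0.005, -0.011, 0.065]], [[0, 0, 0], [0, 0, 0]], [[0, 0, 0], [0, 0, 0]]]'

```text
t: 13.18
tool_pos: [0.5329, -0.4046, 0.3244]
orientation: [3.137, -0.101, -0.018]
force: [0.8, 0.9, -1.7]
opening: 0.0156
gripper_force: 25.0
```

Run:
```python
from h import *
go(.5367,-.4034,.039,-.065)
```

```text
t 13.18 shift [  5.   -1.9 118.4] turn [0.0038 0.0112 0.0007] grasp [ 0.531  -0.4051  0.1574] open 0.0156
```

Call:
apply_moves --series '[[[4, -2, 30], [0.004, 0.011, 0]], [[0, 0, 35], [0, 0, 0]], [[0, 0, 30], [0, 0, 0]], [[0, 0, 15], [0, 0, 0]], [[0, 0, 0], [0, 0, 0]], [[0, 0, 0], [0, 0, 0]], [[0, 0, 2], [0, 0, 0]], [[0, 0, 0], [0, 0, 0]]]'

```text
t: 13.85
tool_pos: [0.5379, -0.4037, 0.2161]
orientation: [3.136, -0.101, 0.006]
force: [-0.4, -0.6, -0.6]
opening: 0.0159
gripper_force: 25.0
```

Run:
```python
from h import *
go(.5367,-.4034,.039,-.065)
```

```text
t 13.85 shift [-1.2 -0.3 10.1] turn [ 0.0037 -0.0039  0.0005] grasp [ 0.5385 -0.4044  0.0491] open 0.0159
```

Call:
apply_moves --series '[[[-1, 0, 3], [0, 0, 0]], [[0, 0, 3], [0, 0, 0]], [[0, 0, 2], [0, 0, 0]], [[0, 0, 1], [0, 0, 0]], [[0, 0, 1], [0, 0, 0]], [[0, 0, 0], [0, 0, 0]], [[0, 0, 0], [0, 0, 0]]]'

```text
t: 14.43
tool_pos: [0.5362, -0.4035, 0.2055]
orientation: [3.138, -0.102, 0.002]
force: [-4.8, 4.1, 13.7]
opening: 0.016
gripper_force: 25.0
```

Run:
```python
from h import *
go(.5367,-.4034,.039,-.065)
```

```text
t 14.43 shift [ 0.5 -0.1 -0.5] turn [ 0.0019 -0.0015 -0.0002] grasp [ 0.5364 -0.4038  0.0385] open 0.016
```

Contact (14 N upward). Release and rise.

Call:
apply_moves --series '[[[0, 0, 0], [0, 0, 0]], [[0, 0, 0], [0, 0, 0]], [[0, 0, 0], [0, 0, 0]], [[0, 0, 0], [0, 0, 0]], [[0, 0, 0], [0, 0, 0]], [[0, 0, 0], [0, 0, 0]]]' --claw 0.5

```text
t: 14.93
tool_pos: [0.5358, -0.4031, 0.2029]
orientation: [3.139, -0.102, -0.0]
force: [-0.0, 0.1, -0.2]
opening: 0.0461
gripper_force: 0.0
```

Call:
apply_moves --series '[[[0, 0, -10], [0, 0, 0]], [[0, 0, -35], [0, 0, 0]], [[0, 0, -41], [0, 0, 0]], [[0, 0, -41], [0, 0, 0]], [[-12, 0, -5], [0, 0, 0.065]], [[-12, -35, 0], [0, 0, 0]], [[0, -41, 0], [0, 0, 0]], [[0, -41, 0], [0, 0, 0]], [[0, -41, 0], [0, 0, 0]], [[0, -41, 0], [0, 0, 0]], [[0, -41, 0], [0, 0, 0]], [[0, -41, 0], [0, 0, 0]]]'

```text
t: 15.93
tool_pos: [0.5482, -0.1201, 0.3361]
orientation: [3.134, -0.205, 0.003]
force: [0.9, -0.1, -0.3]
opening: 0.0465
gripper_force: 0.0
```

Run:
```python
from h import *
go(.507,.148,.16,0)
```

```text
t 15.93 shift [ -75.8 -260.5    8.6] turn [ 0.0013 -0.0017 -0.1305] grasp [ 0.5485 -0.1204  0.1691] open 0.0465
```

Call:
apply_moves --series '[[[0, 0, 0], [0, 0, -0.065]], [[0, 0, 0], [0, 0, -0.065]], [[-6, -35, 0], [0, 0, 0]], [[-6, -41, 0], [0, 0, 0]], [[-6, -41, 0], [0, 0, 0]], [[-6, -41, 0], [0, 0, 0]], [[-6, -41, 0], [0, 0, 0]], [[-6, -41, 0], [0, 0, 0]], [[-5, -20, 0], [0, 0, 0]], [[0, 0, 0], [0, 0, 0]], [[0, 0, 0], [0, 0, 0]]]' --claw 0.7

```text
t: 16.85
tool_pos: [0.5072, 0.139, 0.3354]
orientation: [3.14, 0.004, 0.002]
force: [-0.7, 0.0, 0.3]
opening: 0.065
gripper_force: 0.0
```

Run:
```python
from h import *
look(.507,.148,.058,.011)
go(.507,.148,.040,0)
```

```text
look 451 [508.1 149.2  11.1]
t 16.9 shift [ -0.6 -10.2 128.3] turn [ 0.0015 -0.0011  0.0011] grasp [0.5077 0.1377 0.1683] open 0.065
```

Call:
apply_moves --series '[[[0.5, -11, 0], [0, 0, 0]], [[0, 0, 0], [0, 0, 0]], [[0, 0, 25], [0, 0, 0]], [[0, 0, 20], [0, 0, 0]], [[0, 0, 0], [0, 0, 0]]]'

```text
t: 17.32
tool_pos: [0.5066, 0.1479, 0.2854]
orientation: [3.139, -0.002, -0.01]
force: [-1.1, 0.0, -1.2]
opening: 0.0652
gripper_force: 0.0
```

Run:
```python
from h import *
look(.508,.149,.058,.011)
go(.508,.149,.042,0)
```

```text
look 671 [508.1 149.4  11.1]
t 17.37 shift [ 1.3 -1.1 78.4] turn [ 0.0021  0.0047 -0.0015] grasp [0.5063 0.1477 0.1204] open 0.0649
```

Call:
apply_moves --series '[[[1, -1, 15], [0, 0, 0]], [[0, 0, 25], [0, 0, 0]], [[0, 0, 22], [0, 0, 0]], [[0, 0, 12], [0, 0, 0]], [[0, 0, 4], [0, 0, 0]], [[0, 0, 0], [0, 0, 0]], [[0, 0, 0], [0, 0, 0]]]'

```text
t: 17.95
tool_pos: [0.5097, 0.1499, 0.213]
orientation: [3.141, -0.001, 0.003]
force: [0.1, 0.3, -0.2]
opening: 0.0652
gripper_force: 0.0
```

Call:
apply_moves --series '[[[0, 0, 0], [0, 0, 0]], [[0, 0, 0], [0, 0, 0]], [[0, 0, 0], [0, 0, 0]], [[0, 0, 0], [0, 0, 0]], [[0, 0, 0], [0, 0, 0]], [[0, 0, 0], [0, 0, 0]], [[0, 0, 0], [0, 0, 0]], [[0, 0, 0], [0, 0, 0]], [[0, 0, 0], [0, 0, 0]], [[0, 0, 0], [0, 0, 0]]]' --claw 0

```text
t: 18.78
tool_pos: [0.509, 0.1499, 0.2117]
orientation: [3.141, -0.0, 0.001]
force: [-1.1, 0.5, 1.7]
opening: 0.0212
gripper_force: 25.0
```

Run:
```python
from h import *
go(.5174,-.2521,.045,.093)
```

```text
t 18.78 shift [8.50e+00 4.02e+02 1.00e-01] turn [ 0.0011 -0.0003 -0.0932] grasp [0.5091 0.1497 0.0447] open 0.0212
```

Call:
apply_moves --series '[[[0, 0, -15], [0, 0, 0]], [[0, 0, -35], [0, 0, 0]], [[0, 0, -40], [0, 0, 0]], [[0, 0, -20], [0, 0, 0]], [[1, 25, 0], [0, 0, 0]], [[1, 38, 0], [0, 0, 0]], [[1, 38, 0], [0, 0, 0]], [[1, 38, 0], [0, 0, 0]], [[1, 38, 0], [0, 0, 0]], [[1, 38, 0], [0, 0, 0]], [[1, 38, 0], [0, 0, 0]], [[1, 38, 0], [0, 0, 0]]]'

```text
t: 19.78
tool_pos: [0.5165, -0.1428, 0.3219]
orientation: [3.141, -0.0, 0.0]
force: [0.4, 0.6, -0.2]
opening: 0.0212
gripper_force: 25.0
```

Call:
apply_moves --series '[[[1, 38, 0], [0, 0, 0]], [[0, 38, 0], [0, 0, 0]], [[0, 34, 0], [0, 0, 0]], [[0, 0, 0], [0, 0, -0.093]], [[0, 0, 0], [0, 0, 0]], [[0, 0, 0], [0, 0, 0]]]'

```text
t: 20.28
tool_pos: [0.5177, -0.251, 0.3215]
orientation: [3.138, 0.141, -0.001]
force: [-0.2, 1.2, -0.8]
opening: 0.0213
gripper_force: 25.0
```

Run:
```python
from h import *
c=robot.calibration('wrist');im,d=robot.read_camera('wrist');cv2.imwrite('pics/w4.png',im)
go(.5174,-.2521,.048,.093)
```

```text
t 20.33 shift [ -0.5   1.6 106.7] turn [ 0.0003  0.0003 -0.0025] grasp [ 0.5178 -0.2505  0.1547] open 0.0215
```

View pics/w4.png

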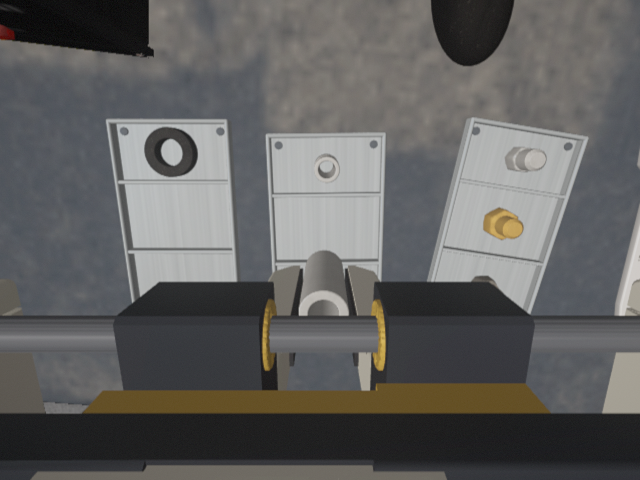

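Both nuts stand in their bays (brass (503,225), dark (485,285)), and the sleeve hangs straight over its tray. Lowering.

Call:
apply_moves --series '[[[0, 1, 15], [0, 0, 0]], [[0, 0, 30], [0, 0, 0]], [[0, 0, 30], [0, 0, 0]], [[0, 0, 15], [0, 0, 0]], [[0, 0, 8], [0, 0, 0]], [[0, 0, 3], [0, 0, 0]], [[0, 0, 0], [0, 0, 0]], [[0, 0, 0], [0, 0, 0]]]'

```text
t: 21.0
tool_pos: [0.5188, -0.252, 0.2226]
orientation: [3.136, 0.146, 0.003]
force: [-0.4, 0.3, -0.3]
opening: 0.0214
gripper_force: 25.0
```

Run:
```python
from h import *
go(.5174,-.2521,.0478,.093)
```

```text
t 21.0 shift [-1.4 -0.1  7.8] turn [ 0.0023 -0.0019 -0.0001] grasp [ 0.5191 -0.2524  0.0556] open 0.0214
```

Call:
apply_moves --series '[[[-1, 0, 3], [0, 0, 0]], [[0, 0, 2], [0, 0, 0]], [[0, 0, 1.5], [0, 0, 0]], [[0, 0, 1], [0, 0, 0]], [[0, 0, 0], [0, 0, 0]], [[0, 0, 0], [0, 0, 0]]]'

```text
t: 21.5
tool_pos: [0.5173, -0.2524, 0.2147]
orientation: [3.137, 0.145, 0.002]
force: [-2.1, 1.4, 6.3]
opening: 0.0211
gripper_force: 25.0
```

Call:
apply_moves --series '[[[0, 0, 0], [0, 0, 0]], [[0, 0, 0], [0, 0, 0]], [[0, 0, 0], [0, 0, 0]], [[0, 0, 0], [0, 0, 0]], [[0, 0, 0], [0, 0, 0]], [[0, 0, 0], [0, 0, 0]]]' --claw 0.5

```text
t: 22.0
tool_pos: [0.517, -0.2522, 0.2135]
orientation: [3.137, 0.146, 0.0]
force: [-0.6, 0.5, 0.3]
opening: 0.0463
gripper_force: 0.0
```

Call:
apply_moves --series '[[[0, 0, -10], [0, 0, 0]], [[0, 0, -30], [0, 0, 0]], [[0, 0, -41], [0, 0, 0]], [[0, 0, -41], [0, 0, 0]], [[0, 0, -10], [0, 0, 0.093]], [[4, -35, 0], [0, 0, 0]], [[5, -41, 0], [0, 0, 0]], [[5, -41, 0], [0, 0, 0]], [[5, -41, 0], [0, 0, 0]], [[5, -41, 0], [0, 0, 0]], [[5, -41, 0], [0, 0, 0]], [[5, -35, 0], [0, 0, 0]]]'

```text
t: 23.0
tool_pos: [0.5508, 0.0255, 0.3464]
orientation: [3.141, 0.001, 0.002]
force: [0.6, -0.6, 0.1]
opening: 0.0465
gripper_force: 0.0
```

Call:
apply_moves --series '[[[0, 0, 0], [0, 0, 0]], [[0, 0, 0], [0, 0, 0]]]' --claw 0.7

```text
t: 23.17
tool_pos: [0.551, 0.0248, 0.3461]
orientation: [3.14, 0.006, 0.002]
force: [0.3, 0.2, -0.1]
opening: 0.0555
gripper_force: 0.0
```

Run:
```python
from h import *
look(.556,.049,.062,.012)
go(.556,.049,.042,0)
```

```text
look 430 [559.3  49.2  11.8]
t 23.22 shift [  4.9 -25.8 136.9] turn [ 0.0016 -0.0009  0.0018] grasp [0.5512 0.0231 0.1789] open 0.0594
```

Call:
apply_moves --series '[[[6, -26, 0], [0, 0, 0]], [[0, 0, 25], [0, 0, 0]], [[0, 0, 25], [0, 0, 0]], [[0, 0, 0], [0, 0, 0]], [[0, 0, 0], [0, 0, 0]]]'

```text
t: 23.63
tool_pos: [0.5563, 0.0475, 0.2941]
orientation: [3.14, -0.003, -0.005]
force: [-0.4, 0.7, 0.4]
opening: 0.0654
gripper_force: 0.0
```

Run:
```python
from h import *
look(.557,.049,.062,.012)
go(.557,.049,.044,0)
```

```text
look 647 [559.1  49.2  11.8]
t 23.68 shift [-0.  -1.5 84.8] turn [ 0.0013  0.0004 -0.0019] grasp [0.557  0.0474 0.1288] open 0.0651
```

Call:
apply_moves --series '[[[1, -1.5, 15], [0, 0, 0]], [[0, 0, 28], [0, 0, 0]], [[0, 0, 24], [0, 0, 0]], [[0, 0, 14], [0, 0, 0]], [[0, 0, 4], [0, 0, 0]], [[0, 0, 0], [0, 0, 0]], [[0, 0, 0], [0, 0, 0]]]'

```text
t: 24.27
tool_pos: [0.5591, 0.0498, 0.2123]
orientation: [3.14, -0.001, 0.005]
force: [1.1, 0.0, 0.1]
opening: 0.0651
gripper_force: 0.0
```

Call:
apply_moves --series '[[[0, 0, 0], [0, 0, 0]], [[0, 0, 0], [0, 0, 0]], [[0, 0, 0], [0, 0, 0]], [[0, 0, 0], [0, 0, 0]], [[0, 0, 0], [0, 0, 0]], [[0, 0, 0], [0, 0, 0]], [[0, 0, 0], [0, 0, 0]], [[0, 0, 0], [0, 0, 0]], [[0, 0, 0], [0, 0, 0]], [[0, 0, 0], [0, 0, 0]]]' --claw 0

```text
t: 25.1
tool_pos: [0.5581, 0.0502, 0.2104]
orientation: [3.14, -0.0, 0.001]
force: [-1.1, -0.7, 2.4]
opening: 0.0246
gripper_force: 25.0
```

Run:
```python
from h import *
go(.4566,-.2578,.045,.093)
```

```text
t 25.1 shift [-101.5  308.    -1.3] turn [ 0.0012 -0.0004 -0.0932] grasp [0.5582 0.05   0.0434] open 0.0246
```

Call:
apply_moves --series '[[[0, 0, -15], [0, 0, 0]], [[0, 0, -35], [0, 0, 0]], [[0, 0, -40], [0, 0, 0]], [[0, 0, -30], [0, 0, 0]], [[-12, 30, 0], [0, 0, 0]], [[-13, 40, 0], [0, 0, 0]], [[-13, 40, 0], [0, 0, 0]], [[-13, 40, 0], [0, 0, 0]], [[-13, 40, 0], [0, 0, 0]], [[-13, 40, 0], [0, 0, 0]], [[-13, 40, 0], [0, 0, 0]], [[-12, 35, 0], [0, 0, 0]]]'

```text
t: 26.1
tool_pos: [0.4554, -0.2543, 0.3303]
orientation: [3.141, -0.001, 0.0]
force: [0.5, -0.5, -2.0]
opening: 0.0247
gripper_force: 25.0
```

Call:
apply_moves --series '[[[0, 0, 0], [0, 0, -0.093]], [[0, 0, 0], [0, 0, 0]], [[0, 0, 0], [0, 0, 0]]]'

```text
t: 26.35
tool_pos: [0.4565, -0.2523, 0.3301]
orientation: [-3.138, -0.141, 0.0]
force: [0.6, 0.4, -1.7]
opening: 0.0244
gripper_force: 25.0
```

Run:
```python
from h import *
go(.4566,-.2578,.0464,.093)
```

```text
t 26.35 shift [ -0.4   5.5 116.7] turn [-0.      0.0002 -0.0034] grasp [ 0.4565 -0.2523  0.1631] open 0.0244
```

Call:
apply_moves --series '[[[0, 5, 15], [0, 0, 0]], [[0, 0, 30], [0, 0, 0]], [[0, 0, 30], [0, 0, 0]], [[0, 0, 20], [0, 0, 0]], [[0, 0, 10], [0, 0, 0]], [[0, 0, 4], [0, 0, 0]], [[0, 0, 0], [0, 0, 0]], [[0, 0, 0], [0, 0, 0]]]'

```text
t: 27.02
tool_pos: [0.458, -0.2573, 0.2228]
orientation: [3.136, 0.146, 0.003]
force: [0.7, -0.6, -1.7]
opening: 0.0247
gripper_force: 25.0
```

Run:
```python
from h import *
go(.4566,-.2578,.0464,.093)
```

```text
t 27.02 shift [-1.5  0.4  9.4] turn [ 0.0021 -0.0016  0.    ] grasp [ 0.4583 -0.2576  0.0558] open 0.0247
```

Call:
apply_moves --series '[[[-1, 0, 3], [0, 0, 0]], [[0, 0, 3], [0, 0, 0]], [[0, 0, 2], [0, 0, 0]], [[0, 0, 1], [0, 0, 0]], [[0, 0, 0], [0, 0, 0]], [[0, 0, 0], [0, 0, 0]]]'

```text
t: 27.52
tool_pos: [0.4565, -0.2578, 0.2134]
orientation: [3.137, 0.145, 0.002]
force: [-1.9, 0.9, 5.6]
opening: 0.0244
gripper_force: 25.0
```

Run:
```python
from h import *
go(.4566,-.2578,.0464,.093);print(robot.read_state()['force'])
```

```text
t 27.52 shift [ 0.1  0.1 -0. ] turn [ 0.0016 -0.001  -0.0004] grasp [ 0.4567 -0.258   0.0464] open 0.0244
[-1.90980912  0.91471888  5.59603726]
```

Call:
apply_moves --series '[[[0, 0, 0], [0, 0, 0]], [[0, 0, 0], [0, 0, 0]], [[0, 0, 0], [0, 0, 0]], [[0, 0, 0], [0, 0, 0]], [[0, 0, 0], [0, 0, 0]], [[0, 0, 0], [0, 0, 0]]]' --claw 0.5

```text
t: 28.02
tool_pos: [0.4562, -0.2575, 0.2124]
orientation: [3.137, 0.146, 0.0]
force: [0.1, -0.0, -0.1]
opening: 0.0465
gripper_force: 0.0
```

Call:
apply_moves --series '[[[0, 0, -10], [0, 0, 0]], [[0, 0, -30], [0, 0, 0]], [[0, 0, -41], [0, 0, 0]], [[0, 0, -41], [0, 0, 0]], [[0, 0, 0], [0, 0, 0.093]], [[9, -30, 0], [0, 0, 0]], [[9, -40, 0], [0, 0, 0]], [[9, -40, 0], [0, 0, 0]], [[9, -40, 0], [0, 0, 0]], [[9, -40, 0], [0, 0, 0]], [[9, -40, 0], [0, 0, 0]], [[9, -40, 0], [0, 0, 0]]]'

```text
t: 29.02
tool_pos: [0.5192, 0.0146, 0.3354]
orientation: [3.14, -0.001, 0.002]
force: [1.5, -0.4, 0.1]
opening: 0.0466
gripper_force: 0.0
```

Call:
apply_moves --series '[[[10, -40, 0], [0, 0, 0]], [[10, -40, 0], [0, 0, 0]], [[10, -40, 0], [0, 0, 0]], [[9, -40, 0], [0, 0, 0]], [[8, -36, 0], [0, 0, 0]], [[0, 0, 0], [0, 0, 0]], [[0, 0, 0], [0, 0, 0]]]' --claw 0.8

```text
t: 29.6
tool_pos: [0.5661, 0.2106, 0.3345]
orientation: [3.14, 0.005, 0.001]
force: [0.5, -0.6, -1.2]
opening: 0.0745
gripper_force: 0.0
```

Run:
```python
from h import *
look(.567,.208,.012,.02)
go(.567,.208,.0215,0)
```

```text
look 1097 [569.6 208.8  20.1]
t 29.65 shift [  0.9   1.  145.9] turn [ 0.0015 -0.0002  0.0017] grasp [0.5661 0.209  0.1674] open 0.0745
```

Call:
apply_moves --series '[[[2.5, 0.5, 20], [0, 0, 0]], [[0, 0, 35], [0, 0, 0]], [[0, 0, 35], [0, 0, 0]], [[0, 0, 20], [0, 0, 0]], [[0, 0, 10], [0, 0, 0]], [[0, 0, 0], [0, 0, 0]], [[0, 0, 0], [0, 0, 0]], [[0, 0, 0], [0, 0, 0]]]'

```text
t: 30.32
tool_pos: [0.5699, 0.2077, 0.2166]
orientation: [3.141, -0.001, 0.006]
force: [-0.1, -0.6, 0.8]
opening: 0.0742
gripper_force: 0.0
```

Run:
```python
from h import *
look(.5685,.2087,.012,.02)
go(.5685,.2087,.022,0)
```

```text
look 2731 [569.4 208.8  20.2]
t 30.37 shift [-1.6 -0.8 27.8] turn [ 0.0001 -0.0042 -0.0006] grasp [0.5707 0.2079 0.0498] open 0.0747
```

Call:
apply_moves --series '[[[-1, -1, 8], [0, 0, 0]], [[0, 0, 10], [0, 0, 0]], [[0, 0, 7], [0, 0, 0]], [[0, 0, 2], [0, 0, 0]], [[0, 0, 0], [0, 0, 0]], [[0, 0, 0], [0, 0, 0]]]'

```text
t: 30.87
tool_pos: [0.5675, 0.2089, 0.1865]
orientation: [3.14, 0.0, -0.002]
force: [-2.5, 0.2, 1.8]
opening: 0.0742
gripper_force: 1.2
```

Call:
apply_moves --series '[[[0, 0, 0], [0, 0, 0]], [[0, 0, 0], [0, 0, 0]], [[0, 0, 0], [0, 0, 0]], [[0, 0, 0], [0, 0, 0]], [[0, 0, 0], [0, 0, 0]], [[0, 0, 0], [0, 0, 0]], [[0, 0, 0], [0, 0, 0]], [[0, 0, 0], [0, 0, 0]], [[0, 0, 0], [0, 0, 0]]]' --claw 0 --newtons 30

```text
t: 31.62
tool_pos: [0.5678, 0.2089, 0.1871]
orientation: [3.141, -0.0, 0.0]
force: [0.5, 0.1, 0.2]
opening: 0.0388
gripper_force: 30.0
```

Run:
```python
from h import *
go(.515,-.126,.025,.0876)
```

```text
t 31.62 shift [-52.7 334.9  -4.6] turn [ 0.0011 -0.0003 -0.0878] grasp [0.5679 0.2087 0.0201] open 0.0388
```

Call:
apply_moves --series '[[[0, 0, -15], [0, 0, 0]], [[0, 0, -35], [0, 0, 0]], [[0, 0, -40], [0, 0, 0]], [[0, 0, -30], [0, 0, 0]], [[-6, 35, 0], [0, 0, 0]], [[-6, 40, 0], [0, 0, 0]], [[-6, 40, 0], [0, 0, 0]], [[-6, 40, 0], [0, 0, 0]], [[-6, 40, 0], [0, 0, 0]], [[-6, 40, 0], [0, 0, 0]], [[-6, 40, 0], [0, 0, 0]], [[-6, 40, 0], [0, 0, 0]]]'

```text
t: 32.62
tool_pos: [0.5189, -0.1077, 0.3075]
orientation: [3.14, 0.0, 0.001]
force: [0.3, -0.4, -1.2]
opening: 0.0382
gripper_force: 30.0
```

Call:
apply_moves --series '[[[-4, 20, 0], [0, 0, 0]], [[0, 0, 0], [0, 0, -0.088]], [[0, 0, 0], [0, 0, 0]], [[0, 0, 0], [0, 0, 0]]]'

```text
t: 32.95
tool_pos: [0.5156, -0.126, 0.3073]
orientation: [3.138, 0.133, 0.0]
force: [-0.4, -0.3, -1.4]
opening: 0.0381
gripper_force: 30.0
```

Run:
```python
from h import *
c=robot.calibration('wrist');im,d=robot.read_camera('wrist');cv2.imwrite('pics/w5.png',im)
go(.515,-.126,.0245,.0876)
q=c['extrinsics']@[.515,-.126,.003,1];print((c['fx']*q[0]/q[2]+c['cx']).round(),(c['fy']*q[1]/q[2]+c['cy']).round())
```

```text
t 33.0 shift [ -0.7   0.3 115.8] turn [ 0.0008 -0.0001 -0.002 ] grasp [ 0.5157 -0.1257  0.1403] open 0.0382
323.0 231.0
```

View pics/w5.png

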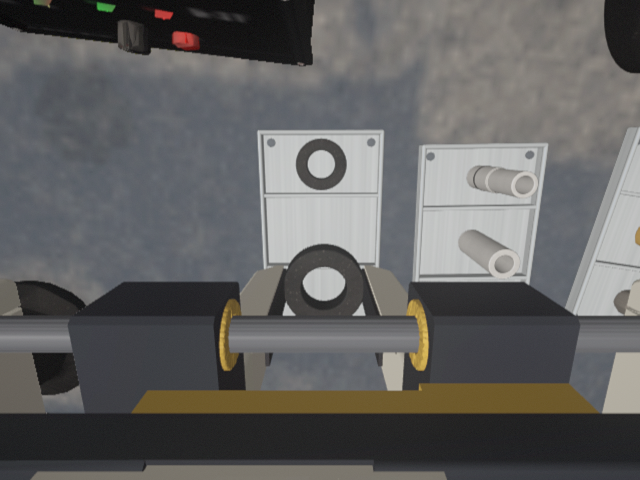

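The ring is held level, and the middle bay is centred at column 322 (predicted 323). Lowering.

Call:
apply_moves --series '[[[0, 0, 15], [0, 0, 0]], [[0, 0, 30], [0, 0, 0]], [[0, 0, 30], [0, 0, 0]], [[0, 0, 20], [0, 0, 0]], [[0, 0, 10], [0, 0, 0]], [[0, 0, 3], [0, 0, 0]], [[0, 0, 0], [0, 0, 0]], [[0, 0, 0], [0, 0, 0]]]'

```text
t: 33.67
tool_pos: [0.5166, -0.1259, 0.2008]
orientation: [3.137, 0.138, 0.003]
force: [0.0, -0.8, -0.3]
opening: 0.0383
gripper_force: 30.0
```

Run:
```python
from h import *
go(.515,-.126,.0240,.0876)
```

```text
t 33.67 shift [-1.6 -0.1  9.8] turn [ 0.0019 -0.002   0.0003] grasp [ 0.517  -0.1262  0.0338] open 0.0383
```

Call:
apply_moves --series '[[[-1, 0, 3], [0, 0, 0]], [[0, 0, 3], [0, 0, 0]], [[0, 0, 2], [0, 0, 0]], [[0, 0, 0.5], [0, 0, 0]], [[0, 0, 0], [0, 0, 0]], [[0, 0, 0], [0, 0, 0]]]'

```text
t: 34.17
tool_pos: [0.5148, -0.1262, 0.191]
orientation: [3.137, 0.138, 0.001]
force: [-0.3, -0.1, -0.9]
opening: 0.0384
gripper_force: 30.0
```

Run:
```python
from h import *
go(.515,-.126,.0235,.0876)
```

```text
t 34.17 shift [ 0.2 -0.2  0.5] turn [ 0.0011 -0.0003  0.0001] grasp [ 0.5148 -0.1264  0.024 ] open 0.0384
```

Call:
apply_moves --series '[[[0, 0, 0.5], [0, 0, 0]], [[0, 0, 0], [0, 0, 0]], [[0, 0, 0], [0, 0, 0]], [[0, 0, 0], [0, 0, 0]], [[0, 0, 0], [0, 0, 0]]]' --claw 0.51

```text
t: 34.58
tool_pos: [0.5148, -0.1262, 0.1906]
orientation: [3.137, 0.138, 0.001]
force: [-0.7, -0.0, -0.0]
opening: 0.0474
gripper_force: 0.0
```

Call:
apply_moves --series '[[[0, 0, -5], [0, 0, 0]], [[0, 0, -20], [0, 0, 0]], [[0, 0, -40], [0, 0, 0]], [[-5, 0, -40], [0, 0, 0]], [[-15, 0, -40], [0, 0, 0]], [[-20, 20, -40], [0, 0, 0]], [[-20, 30, -30], [0, 0, 0]], [[-20, 30, 0], [0, 0, 0]], [[0, 30, 0], [0, 0, 0]], [[0, 30, 0], [0, 0, 0]], [[0, 0, 0], [0, 0, 0]], [[0, 0, 0], [0, 0, 0]]]'

```text
t: 35.58
tool_pos: [0.4519, -0.2668, 0.3955]
orientation: [3.138, 0.134, 0.0]
force: [-0.4, -0.1, 0.2]
opening: 0.0477
gripper_force: 0.0
```

Run:
```python
from h import *
c=robot.calibration('wrist');im,d=robot.read_camera('wrist');cv2.imwrite('pics/w6.png',im)
```

```text
(no output)
```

View pics/w6.png

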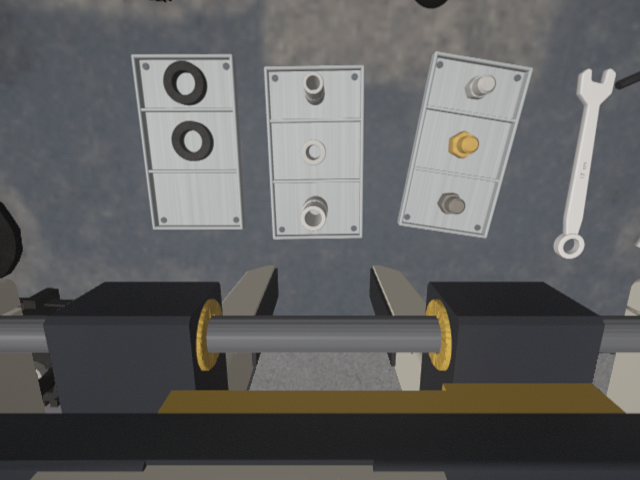

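All five parts stand upright in their bays: ring (192,140), sleeves (313,152) and (314,213), nuts (463,145) and (453,204). The gripper is clear.

```bash
python3 -c "
from plant import robot
print(robot.close_job())"
```

```text
the job is handed in; nothing more can be done
None
```

I placed all five parts upright in the empty bays of their matching trays and handed the job in at about 36 s; the spanner and injector were not touched, and the result of the judging was not reported back.

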